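# Make up the two drinks caddies

## Task

Make up the two drinks caddies from the stock standing between them: the long one for Bloody Marys, with the salt cellar, the smaller spice tin and the white china cup in its three wells, one in each, and the short one for Old Fashioneds, with the black-capped bitters bottle and the jigger in its two wells. Within a caddy any well will do. Set everything down gently, upright and right down in its well, without dropping it, and leave the caddies and the bigger tin where they stand.

Things in the scene. Friction and masses are not known exactly. Their poses are not given: they have to be found in the camera images.
- long_caddy: long walnut caddy, 300 x 116 mm, 1.8 kg, loose, with three alike round wells (80 mm across) in a row, centred on its x axis at x = -92, 0 and +92 mm; wells 12 mm deep, cork floor 10 mm above the origin, board 22 mm thick, brass edging 24 mm high, brass end loops 14 mm out. Origin: centre of underside; x along the row, z up.
- short_caddy: short walnut caddy, 184 x 100 mm, 1.4 kg, loose, with two round wells (64 mm across) centred on its x axis at x = -42 and +42 mm; wells 12 mm deep, cork floor 10 mm above the origin, board 22 mm thick, brass edging 24 mm high, brass end loops 14 mm out. Origin: centre of underside; x along the row, z up.
- salt_cellar: low round white marble salt cellar, 68 mm across, 34 mm high. Origin at the centre of its underside, z up. Can be gripped across its sides near the rim.
- small_tin: the smaller of two round brass spice tins with brown lids, 62 mm across, 70 mm high, closed. Origin at the centre of its underside, z up. Can be gripped across its sides.
- big_tin: the bigger of the two round brass tins with brown lids, 74 mm across, 95 mm high; it belongs to neither caddy and stays put. Origin at the centre of its underside, z up.
- white_cup: small plain white china cup without a handle, open at the top, 64 mm across the rim narrowing to 54 mm at the foot, 52 mm high: taller than the salt cellar, with a deep hollow. Origin at the centre of its underside, z up. Can be gripped across the outside near the rim.
- bottle: small clear round bottle with a black cap, 121 mm high, the tallest of the stock: body 47 mm across up to 73 mm, then neck and cap 19 mm across. Origin at the centre of its underside, z up. Can be gripped by the neck and cap. Lift it, like the rest, only as high as needed: a wall cabinet hangs 0.65 m above the worktop from x = 0.57 m to the back.
- jigger: brass double jigger (hourglass measure), 86 mm high, 47 mm across the upper rim. Origin at the centre of its underside, z up. Can be gripped across the upper rim.
Not all that is in view belongs to the job. What is shaped like the bottle but pink or red is not meant.

How it is judged (in metres and radians):
At the end, for the whole second after the job is handed in: Each kit thing stands in a well of its own caddy (one to a well): within 13 mm of the well centre along and across, underside 6 to 15 mm above the caddy underside, upright within 0.12 rad, released, at rest; the bigger tin upright, within 30 mm of its start ((x of salt_cellar in the frame of long_caddy between -0.105 and -0.079 m or x of salt_cellar in the frame of long_caddy between -0.013 and 0.013 m or x of salt_cellar in the frame of long_caddy between 0.079 and 0.105 m) and y of salt_cellar in the frame of long_caddy between -0.013 and 0.013 m and z of salt_cellar in the frame of long_caddy between 0.006 and 0.015 m and angle between each of salt_cellar, small_tin, white_cup, bottle, jigger, big_tin's own z axis and vertical below 0.12 rad and linear speed of each of salt_cellar, small_tin, white_cup, bottle, jigger below 0.03 m/s and contact force between the fingers and salt_cellar below 0.1 N and (x of small_tin in the frame of long_caddy between -0.105 and -0.079 m or x of small_tin in the frame of long_caddy between -0.013 and 0.013 m or x of small_tin in the frame of long_caddy between 0.079 and 0.105 m) and y of small_tin in the frame of long_caddy between -0.013 and 0.013 m and z of small_tin in the frame of long_caddy between 0.006 and 0.015 m and contact force between the fingers and small_tin below 0.1 N and (x of white_cup in the frame of long_caddy between -0.105 and -0.079 m or x of white_cup in the frame of long_caddy between -0.013 and 0.013 m or x of white_cup in the frame of long_caddy between 0.079 and 0.105 m) and y of white_cup in the frame of long_caddy between -0.013 and 0.013 m and z of white_cup in the frame of long_caddy between 0.006 and 0.015 m and contact force between the fingers and white_cup below 0.1 N and (x of bottle in the frame of short_caddy between -0.055 and -0.029 m or x of bottle in the frame of short_caddy between 0.029 and 0.055 m) and y of bottle in the frame of short_caddy between -0.013 and 0.013 m and z of bottle in the frame of short_caddy between 0.006 and 0.015 m and contact force between the fingers and bottle below 0.1 N and (x of jigger in the frame of short_caddy between -0.055 and -0.029 m or x of jigger in the frame of short_caddy between 0.029 and 0.055 m) and y of jigger in the frame of short_caddy between -0.013 and 0.013 m and z of jigger in the frame of short_caddy between 0.006 and 0.015 m and contact force between the fingers and jigger below 0.1 N and distance of big_tin from where it was at the start of the episode below 0.03 m); the robot touches nothing.
It fails at once if a thing of the kits is let go in the air (its underside more than 55 mm above the worktop) ((height (world z) of salt_cellar above 0.055 m and contact force between the fingers and salt_cellar below 0.02 N) or (height (world z) of small_tin above 0.055 m and contact force between the fingers and small_tin below 0.02 N) or (height (world z) of white_cup above 0.055 m and contact force between the fingers and white_cup below 0.02 N) or (height (world z) of bottle above 0.055 m and contact force between the fingers and bottle below 0.02 N) or (height (world z) of jigger above 0.055 m and contact force between the fingers and jigger below 0.02 N)).
It fails at once if a caddy is pushed more than 40 mm from its place (distance of any of long_caddy, short_caddy from where it was at the start of the episode above 0.04 m).
It fails at once if the bigger tin is moved more than 30 mm or knocked over (distance of big_tin from where it was at the start of the episode above 0.03 m or angle between big_tin's own z axis and vertical above 0.5 rad).
It also fails if it takes over 138 s, if anything falls off the work surface, if the arm or the gripper's body presses on something with over 40 N, if the wrist force passes 120 N, or if a joint passes its speed limit or range.

## Robot

A 6-joint arm with a two-finger parallel gripper is mounted at the origin on a cart in front of the work surface, level with it; the furniture and walls round the work are solid. World frame = base frame: x ahead of the robot, y to its left, z up, the work surface at z = 0. Lengths are in m, angles in degrees, forces in N, time in s.
With the tool pointing down it reaches from about 0.375 to 0.9 m from the base axis. Payload 3.1 kg.
Tool frame: the origin (TCP) lies at the very end of the fingers, on their centre line; the grasp point (between the pads) lies 19 mm behind it; z points along the fingers, y is the line along which they close (so a half turn about z gives the same grasp; the last joint's range is limited). The gripper opens to 87 mm and grips with 3 to 60 N. Pads are 19 mm wide; open, the fingers measure 117 mm over their backs; the gripper's body (75 mm by 190 mm) begins 51 mm behind the grasp point.
Start: joints at [53.486, 30.224, 82.088, -0, 67.689, -10.227], TCP at [0.277, 0.56, 0.183] pointing down, gripper open.
Joint ranges: [-176.69, 176.69], [-43.24, 126.21], [12.49, 139.97], [-82, 262], [0, 151.66], [-163.58, 163.58]. Speed limits (degrees/s): [159.86, 159.86, 180, 180, 180, 180].

## Interface

Orientations are given as a 3x3 rotation matrix whose columns are the frame's x, y, z axes.
In Python, from rig import bot, imaging gives the robot as it stands.
- The arm moves only by the tool drive_tool, never from a script. Its argument "deltas" is text: rows parted by semicolons, each of 5 numbers parted by spaces: the finger opening in mm, from 0 to 87, then the shift along the world's x, y, z in mm, then the turn about the world's z in rad. In form: jaw dx dy dz twist; .... A call has 1 to 12 rows; each row is the pose to reach, as a shift and turn from the pose commanded when the call began; what a row does not reach only later rows make up. A row lasts 1/10 s, in which the tool goes at most 50 mm and 8.59 degrees, less where a joint would pass 70% of its speed; a pose out of reach is approached as far as the arm can. A call with a gripper value outside its range is refused whole. The fingers move at their own pace and stop on an object; the grip force is fixed at half the most. Time passes only in rows, so rows that repeat a pose let the fingers close. It gives the time, the measured TCP pose, the force, the opening and the grip force at its end, in the units of the state.
- bot.read_state(): the state, without advancing time (a new reading comes with each control period).
- imaging.capture(name): name is "scene" or "top"; returns the picture (384x512x3 uint8, red, green, blue); there is no depth.
- imaging.camera_model(name): a dict with "fx", "fy", "cx", "cy" (pixels), "T" (4x4, takes a point from camera to world coordinates). Camera axes: x right, y down, z forward; pixel columns grow to the right and rows downward; lengths in m; the calibration is good to about 2 mm. A picture is of the moment at which its call begins. camera_model takes no time and is no camera call.
- bot.hand_in(): hands the job in; it is judged then, once.
The state is a dict: "time_s": time; "joint_positions": joint angles; "qvel": joint speeds; "tau": joint torques, N m; "position": TCP position; "tcp_rot": TCP orientation; "force": force on the tool from outside, world axes, zero at the start; "moment": the same for the moment, N m; "opening": opening from 0.0 (shut) to 1.0 (fully open); "grasp_force": force on a finger pad.
Only numpy, scipy, OpenCV 4.12 (cv2) and the standard library are available. Lean on these libraries where they do the work, as an engineer would, in place of code of your own. Each camera call takes 0.05 s, during which the arm holds its last target. There are 200 camera calls.

## Working session

There is one attempt and no reset: what is moved stays moved. The work goes in short steps, Python scripts to look and compute and a tool call to move; the robot and the scene stay as the last step left them, time stands still between calls to the robot, and variables do not carry over. Pictures are saved under pics/ and viewed, at most 14 in all, crops included, and the job is handed in when it is done.

Besides the shell and the picture viewer there is one more tool, called after "Call:" as a command line: name --argument value ..., lists and objects as JSON in quotes. drive_tool: Moves the arm, as the interface text tells. Its arguments: {"type":"object","properties":{"deltas":{"type":"string"}},"required":["deltas"]}

```bash
mkdir -p pics; ls; python3 - <<'E'
from rig import bot, imaging
import cv2, numpy as np
for n in ("scene","top"):
    im=imaging.capture(n); cv2.imwrite(f"pics/{n}0.png",im[...,::-1])
    m=imaging.camera_model(n); print(n,m["fx"],m["fy"],m["cx"],m["cy"]);print(np.round(m["T"],4))
s=bot.read_state(); print(s["time_s"],s["position"],np.round(s["tcp_rot"],3),s["opening"])
E
```

```text
pics
scene 381.7149580406114 381.7149580406114 264.7383296837792 187.2039941772549
[[ 0.7147 -0.3409  0.6107 -0.0835]
 [-0.6991 -0.3223  0.6383 -0.7323]
 [-0.0207 -0.8831 -0.4687  0.4952]
 [ 0.      0.      0.      1.    ]]
top 391.0243614854912 391.0243614854912 254.2091039394033 195.2774571569185
[[-0.1235 -0.9719  0.2003  0.3626]
 [-0.9923  0.1219 -0.0204 -0.0882]
 [-0.0046 -0.2012 -0.9795  0.8723]
 [ 0.      0.      0.      1.    ]]
0.1 [0.27629837 0.55977912 0.18197514] [[-0.897  0.443 -0.001]
 [ 0.443  0.897 -0.002]
 [ 0.    -0.002 -1.   ]] 1.0034607052493763
```

View pics/scene0.png

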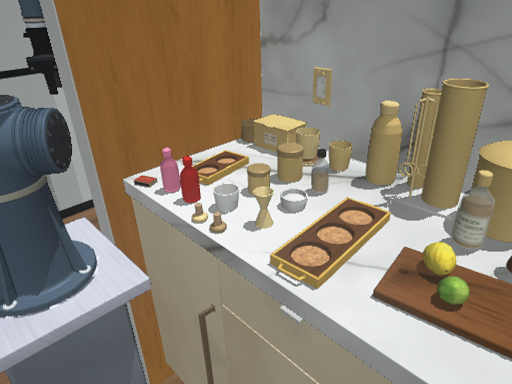

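View pics/top0.png

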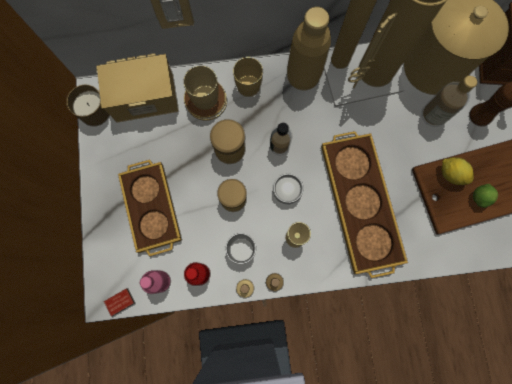

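```bash
cat > h.py <<'E'
import cv2, numpy as np
from rig import bot, imaging
def ray(n,u,v,z):
    m=imaging.camera_model(n);T=m["T"]
    d=T[:3,:3]@np.array([(u-m["cx"])/m["fx"],(v-m["cy"])/m["fy"],1]);o=T[:3,3]
    return o+d*(z-o[2])/d[2]
def proj(n,p):
    m=imaging.camera_model(n);T=m["T"];q=T[:3,:3].T@(np.array(p)-T[:3,3])
    return q[0]/q[2]*m["fx"]+m["cx"],q[1]/q[2]*m["fy"]+m["cy"]
E
python3 - <<'E'
from h import *
im=cv2.imread("pics/top0.png")
c=cv2.resize(im[110:310,140:340],None,fx=3,fy=3,interpolation=cv2.INTER_CUBIC)
for k in range(0,200,20):
    cv2.putText(c,str(140+k),(k*3,8),0,.3,(0,0,255));cv2.line(c,(k*3,10),(k*3,14),(0,0,255))
    cv2.putText(c,str(110+k),(0,k*3+4),0,.3,(0,0,255))
cv2.imwrite("pics/crop.png",c)
hsv=cv2.cvtColor(im,cv2.COLOR_BGR2HSV)
for n,(x0,x1,y0,y1) in dict(long=(320,410,130,280),short=(115,185,155,260)).items():
    m=cv2.inRange(hsv,(5,60,95),(20,170,255)); k=np.zeros_like(m);k[y0:y1,x0:x1]=m[y0:y1,x0:x1]
    k=cv2.morphologyEx(k,cv2.MORPH_OPEN,np.ones((5,5)));k=cv2.morphologyEx(k,cv2.MORPH_CLOSE,np.ones((5,5)))
    for q in cv2.findContours(k,0,2)[0]:
        if cv2.contourArea(q)>200:
            (u,v),ax,_=cv2.fitEllipse(q); print(n,np.round((u,v),1),np.round(ax,1),np.round(ray("top",u,v,.012),4))
E
```

```text
long [372.9 242.4] [32.8 35.3] [ 0.4017 -0.3509  0.012 ]
long [361.9 201.9] [31.6 34.4] [ 0.4934 -0.3432  0.012 ]
long [351.5 163.2] [30.1 33.4] [ 0.5849 -0.3356  0.012 ]
short [153.7 224.9] [25.6 27.2] [0.4997 0.123  0.012 ]
short [145.  189.2] [24.4 26.8] [0.583  0.1365 0.012 ]
```

View pics/crop.png

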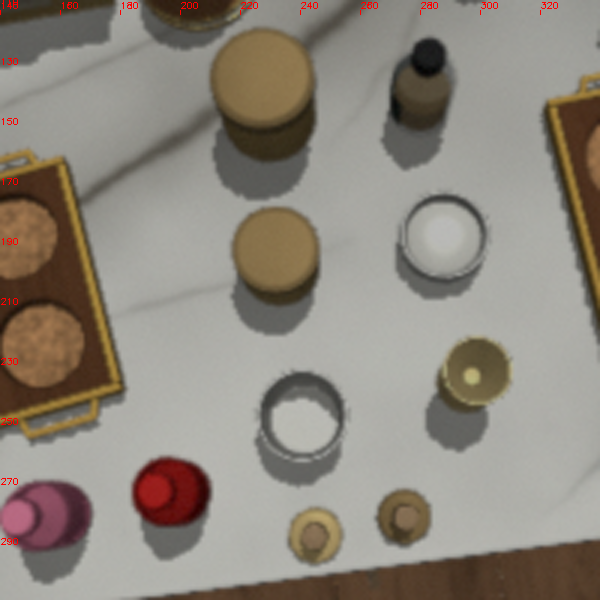

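The cork wells measure 92/92 mm and 84 mm apart, as the sizes given require. In the top view the bigger tin is at (228,136) and the smaller at (232,193). The two white round things are the low salt cellar at (288,189) and the deep cup at (241,249): in the scene view the latter, at (227,198), is clearly taller. The black-capped bottle is at (283,129); pink (148,283) and red (192,274) are not meant. The jigger is at (299,234), and the small stoppers at (244,288) and (275,282) are not stock.

```bash
python3 - <<'E'
from h import *
sc=cv2.imread("pics/scene0.png")
P=dict(big=(227.7,135.7,.095),small=(232,193.3,.070),bottle=(283,128.7,.121),salt=(287.7,189,.034),cup=(240.7,248.7,.052),jigger=(299,234,.086),red=(191.7,273.7,.121),pink=(146,282.5,.121))
S=3;x0,y0=150,110
c=cv2.resize(sc[y0:y0+150,x0:x0+200],None,fx=4,fy=4,interpolation=cv2.INTER_CUBIC)
for n,(u,v,z) in P.items():
    p=ray("top",u,v,z); print(n,np.round(p,4),"r",round(np.hypot(p[0],p[1]),3))
    r=dict(big=37,small=31,bottle=9.5,salt=34,cup=32,jigger=23.5).get(n,9.5)/1000
    q=[proj("scene",p+[r*np.cos(a),r*np.sin(a),0]) for a in np.linspace(0,6.28,24)]
    for a in q: cv2.circle(c,(int((a[0]-x0)*4),int((a[1]-y0)*4)),1,(0,0,255),-1)
    b=proj("scene",[p[0],p[1],0]);cv2.circle(c,(int((b[0]-x0)*4),int((b[1]-y0)*4)),3,(255,0,0),-1)
cv2.imwrite("pics/chk.png",c)
E
```

```text
big [ 0.6549 -0.065   0.095 ] r 0.658
small [ 0.5366 -0.0592  0.07  ] r 0.54
bottle [ 0.6459 -0.1789  0.121 ] r 0.67
salt [ 0.5388 -0.1803  0.034 ] r 0.568
cup [ 0.421  -0.0633  0.052 ] r 0.426
jigger [ 0.4332 -0.1841  0.086 ] r 0.471
red [0.3811 0.0317 0.121 ] r 0.382
pink [0.3755 0.1184 0.121 ] r 0.394
```

View pics/chk.png

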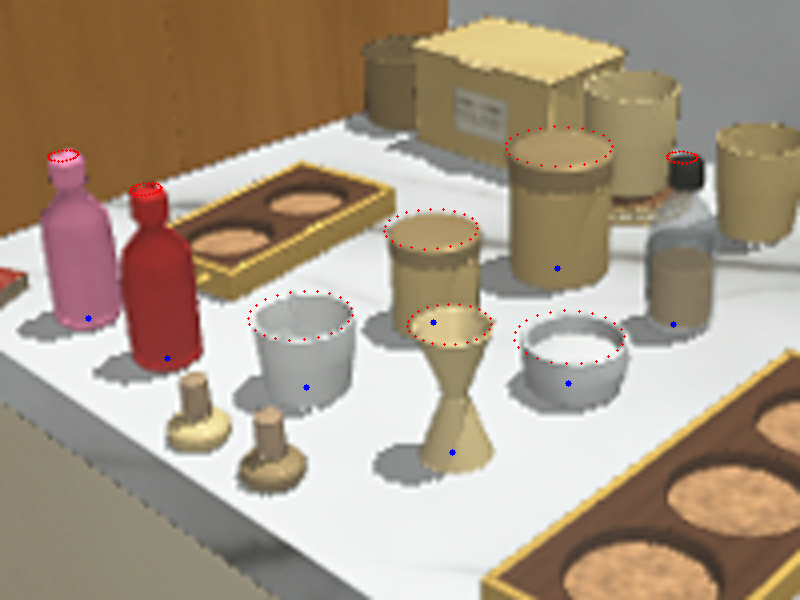

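```bash
python3 - <<'E'
from h import *
for n,u,v in (("top",85,320),("top",80,200),("scene",125,183),("scene",98,180),("scene",150,155),("scene",47,5)): print(n,u,v,np.round(ray(n,u,v,0),3) if v>10 else "")
print(proj("top",[.28,.3,0]),proj("top",[.277,.56,.18]),proj("top",[.33,.3,.4]),proj("scene",[.33,.33,.0]),proj("scene",[.33,.33,.5]),proj("scene",[.28,.33,.5]))
E
```

```text
top 85 320 [0.315 0.287 0.   ]
top 80 200 [0.579 0.288 0.   ]
scene 125 183 [0.304 0.253 0.   ]
scene 98 180 [0.257 0.33  0.   ]
scene 150 155 [0.458 0.385 0.   ]
scene 47 5 
(np.float64(79.40264466110409), np.float64(338.0760643567508)) (np.float64(-125.79376858359433), np.float64(377.2635627609874)) (np.float64(-76.50410868297388), np.float64(347.09438733882524)) (np.float64(121.34735721733571), np.float64(172.09788576716082)) (np.float64(80.88706475895412), np.float64(-13.27316564596461)) (np.float64(59.440472745377576), np.float64(-12.844720139666606))
```

```bash
python3 - <<'E'
from h import *
a=cv2.imread("pics/scene0.png")[0:240,0:220];b=cv2.imread("pics/top0.png")[224:384,0:220]
b=cv2.convertScaleAbs(b,alpha=1.8)
c=np.hstack([cv2.resize(a,(400,436)),cv2.resize(b,(400,291)) if 0 else cv2.copyMakeBorder(cv2.resize(b,(400,291)),0,145,0,0,0)])
cv2.imwrite("pics/panel.png",c)
print(proj("top",[.36,-.09,0]))
for x in (.2,.25,.3):
  for y in (.29,.31,.33): print(x,y,[tuple(np.round(proj("scene",[x,y,z])).astype(int)) for z in (0,.2,.45)],[tuple(np.round(proj("top",[x,y,z])).astype(int)) for z in (0,.2,.4)])
E
```

```text
(np.float64(257.0007517232813), np.float64(276.7031682284095))
0.2 0.29 [(np.int64(84), np.int64(191)), (np.int64(64), np.int64(122)), (np.int64(34), np.int64(13))] [(np.int64(86), np.int64(378)), (np.int64(31), np.int64(410)), (np.int64(-73), np.int64(472))]
0.2 0.31 [(np.int64(81), np.int64(189)), (np.int64(62), np.int64(120)), (np.int64(32), np.int64(13))] [(np.int64(76), np.int64(379)), (np.int64(19), np.int64(412)), (np.int64(-91), np.int64(475))]
0.2 0.33 [(np.int64(78), np.int64(187)), (np.int64(59), np.int64(118)), (np.int64(29), np.int64(13))] [(np.int64(66), np.int64(380)), (np.int64(6), np.int64(413)), (np.int64(-110), np.int64(477))]
0.25 0.29 [(np.int64(101), np.int64(185)), (np.int64(84), np.int64(117)), (np.int64(58), np.int64(12))] [(np.int64(85), np.int64(352)), (np.int64(31), np.int64(376)), (np.int64(-71), np.int64(422))]
0.25 0.31 [(np.int64(98), np.int64(183)), (np.int64(81), np.int64(116)), (np.int64(55), np.int64(12))] [(np.int64(75), np.int64(354)), (np.int64(19), np.int64(378)), (np.int64(-89), np.int64(424))]
0.25 0.33 [(np.int64(95), np.int64(181)), (np.int64(78), np.int64(114)), (np.int64(52), np.int64(11))] [(np.int64(66), np.int64(355)), (np.int64(6), np.int64(380)), (np.int64(-107), np.int64(427))]
0.3 0.29 [(np.int64(118), np.int64(179)), (np.int64(103), np.int64(113)), (np.int64(80), np.int64(11))] [(np.int64(84), np.int64(328)), (np.int64(31), np.int64(344)), (np.int64(-69), np.int64(374))]
0.3 0.31 [(np.int64(115), np.int64(177)), (np.int64(100), np.int64(111)), (np.int64(77), np.int64(10))] [(np.int64(74), np.int64(329)), (np.int64(19), np.int64(345)), (np.int64(-87), np.int64(376))]
0.3 0.33 [(np.int64(112), np.int64(175)), (np.int64(97), np.int64(110)), (np.int64(74), np.int64(10))] [(np.int64(65), np.int64(330)), (np.int64(6), np.int64(347)), (np.int64(-105), np.int64(378))]
```

View pics/panel.png

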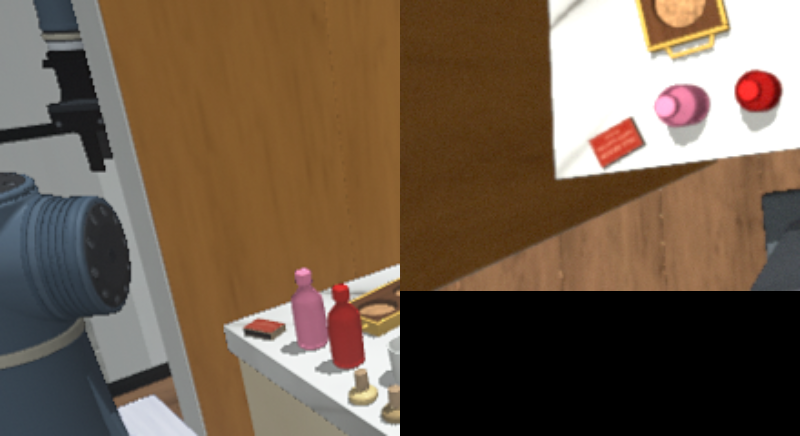

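The panel's front edge (about x 0.25, y 0.30–0.37) stands between the arm and the work. The arm has to retract before it swings across, so I start with a short retraction and check how far the arm folds.

Call:
drive_tool --deltas "45 -50 -45 30 0.15; 45 -97 -90 60 0.3; 45 -97 -90 60 0.45; 45 -97 -90 60 0.45"

```text
time_s: 0.5
position: [0.1759, 0.4671, 0.2444]
tcp_rot: [[-1.0, 0.005, -0.001], [0.005, 1.0, -0.001], [0.001, -0.001, -1.0]]
force: [-0.1, 0.5, 0.2]
opening: 0.721
grasp_force: 0.0
```

```bash
python3 - <<'E'
from rig import bot
import numpy as np
s=bot.read_state();print(s["time_s"],np.round(s["position"],4),np.round(s["joint_positions"],2),np.round(s["force"],1)); print(np.round(s["tcp_rot"],3))
E
```

```text
0.5 [0.1759 0.4671 0.2444] [ 5.649e+01  1.621e+01  9.520e+01  3.000e-02  6.869e+01 -3.324e+01] [-0.1  0.5  0.2]
[[-1.     0.005 -0.001]
 [ 0.005  1.    -0.001]
 [ 0.001 -0.001 -1.   ]]
```

Call:
drive_tool --deltas "45 -35 -30 0 0.15; 45 -65 -70 0 0.3; 45 -85 -115 0 0.45; 45 -95 -160 0 0.6; 45 -100 -190 0 0.75; 45 -100 -190 0 0.9; 45 -100 -190 0 1.0; 45 -100 -190 0 1.0"

```text
time_s: 1.3
position: [0.0802, 0.2805, 0.2429]
tcp_rot: [[-0.549, -0.836, 0.0], [-0.836, 0.549, 0.0], [-0.001, -0.0, -1.0]]
force: [-0.1, 0.3, -0.1]
opening: 0.516
grasp_force: 0.0
```

```bash
cat > st.py <<'E'
from rig import bot
import numpy as np
s=bot.read_state();R=s["tcp_rot"];print(s["time_s"],np.round(np.array(s["position"])*1000,1),np.round(s["joint_positions"],1),np.round(s["force"],1),"closing",np.degrees(np.arctan2(R[1][1],R[0][1])).round(1),"open",round(s["opening"]*87,1),s["grasp_force"])
E
python3 st.py
```

```text
1.3 [ 80.2 280.5 242.9] [ 51.7  -3.3 119.1  -0.   64.2 -95. ] [-0.1  0.3 -0.1] closing 146.7 open 44.9 0.0
```

Call:
drive_tool --deltas "45 35 -35 0 -0.1; 45 70 -70 0 -0.2; 45 100 -108 0 -0.3; 45 130 -145 0 -0.4; 45 160 -180 0 -0.5; 45 190 -220 0 -0.6; 45 225 -255 0 -0.7; 45 260 -290 0 -0.8; 45 300 -320 0 -0.9; 45 345 -345 0 -0.97; 45 390 -370 0 -0.97; 45 430 -400 0 -0.97"

```text
time_s: 2.5
position: [0.5095, -0.119, 0.2419]
tcp_rot: [[-1.0, -0.018, -0.001], [-0.018, 1.0, 0.001], [0.001, 0.001, -1.0]]
force: [-0.4, 0.7, 1.2]
opening: 0.514
grasp_force: 0.0
```

```bash
python3 st.py
```

```text
2.5 [ 509.5 -119.   241.9] [ -25.4   18.4   92.3    0.    69.4 -116.5] [-0.4  0.7  1.2] closing 91.0 open 44.7 0.0
```

Call:
drive_tool --deltas "45 45 -20 -20 0; 45 90 -40 -45 0; 45 137 -60 -73 0; 45 137 -60 -73 0; 45 137 -60 -73 0; 45 137 -60 -95 0; 45 137 -60 -115 0; 45 137 -60 -135 0; 45 137 -60 -150 0; 45 137 -60 -150 0"

```text
time_s: 3.5
position: [0.6421, -0.1768, 0.0909]
tcp_rot: [[-1.0, -0.02, -0.005], [-0.02, 1.0, 0.002], [0.005, 0.002, -1.0]]
force: [-0.6, -0.4, -0.7]
opening: 0.515
grasp_force: 0.0
```

```bash
python3 st.py; python3 -c "
from h import *
a=imaging.capture('top')[90:190,220:340,::-1];b=imaging.capture('scene')[100:220,260:380,::-1]
cv2.imwrite('pics/b1.png',np.hstack([cv2.resize(a,(480,400)),cv2.resize(b,(320,400))]))"
```

```text
3.5 [ 642.1 -176.8   90.9] [ -25.    39.5   80.    -0.    60.8 -116.1] [-0.6 -0.4 -0.7] closing 91.2 open 44.8 0.0
```

View pics/b1.png

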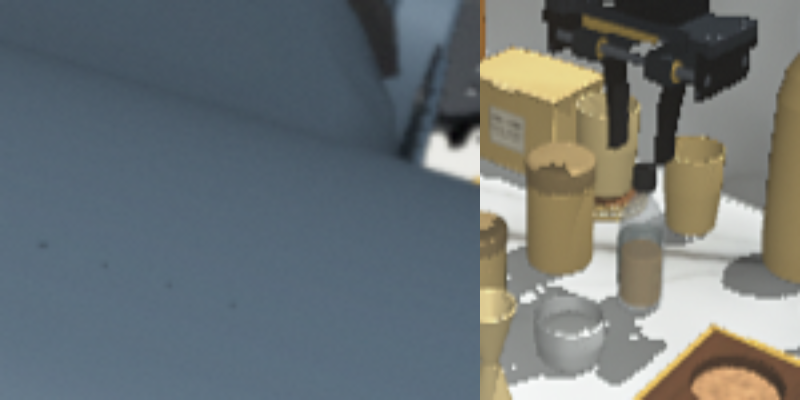

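```bash
python3 - <<'E'
from h import *
p=np.array(bot.read_state()["position"]);R=np.array(bot.read_state()["tcp_rot"])
for d in (-.03,0,.03): print(d,np.round(proj("scene",p+R[:,1]*d),1))
for z in (0,.07,.1,.121): print(z,np.round(proj("scene",[.647,-.18,z]),1))
E
```

```text
-0.03 [328.8 162.5]
0 [319.3 159.4]
0.03 [310.1 156.3]
0 [318.9 191. ]
0.07 [320.2 167.5]
0.1 [320.7 156.9]
0.121 [321.1 149.4]
```

```bash
python3 -c "
from h import *
b=imaging.capture('scene')[105:205,280:370,::-1]
cv2.imwrite('pics/b2.png',cv2.resize(b,(540,600),interpolation=cv2.INTER_CUBIC))"
```

```text
(no output)
```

View pics/b2.png

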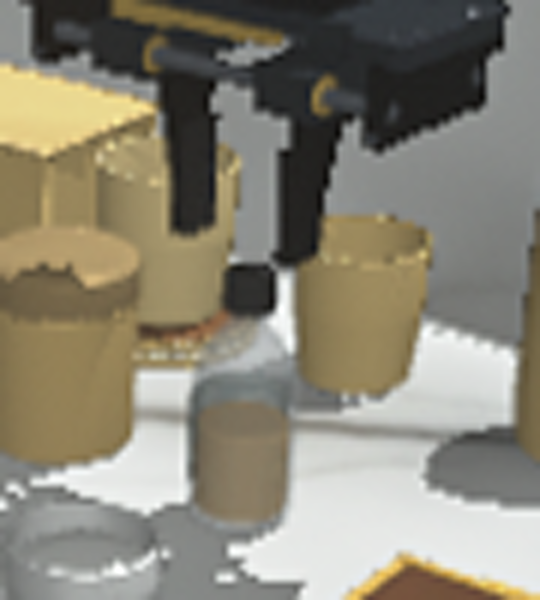

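```bash
python3 - <<'E'
from h import *
p=np.array([.2763,.5598,.182]);y=np.array([.443,.897,0]);x=np.array([-.897,.443,0])
for d in (-.055,-.045,.045,.055): print(d,[tuple(np.round(proj("scene",p+y*d+x*e+[0,0,h]),1)) for e in(-.01,.01) for h in (0,.04)])
for z in (.091,.131): print(proj("scene",[.642,-.177,z]))
# horizontal location if tips really at z=.091
print(ray("scene",320.6,145.8,.091), ray("scene",320.6,145.8,.131))
E
```

```text
-0.055 [(np.float64(60.8), np.float64(107.4)), (np.float64(57.2), np.float64(94.1)), (np.float64(53.5), np.float64(108.1)), (np.float64(49.7), np.float64(94.8))]
-0.045 [(np.float64(61.3), np.float64(106.5)), (np.float64(57.7), np.float64(93.3)), (np.float64(54.1), np.float64(107.2)), (np.float64(50.3), np.float64(94.0))]
0.045 [(np.float64(65.2), np.float64(99.2)), (np.float64(61.8), np.float64(86.7)), (np.float64(58.4), np.float64(99.9)), (np.float64(54.9), np.float64(87.3))]
0.055 [(np.float64(65.6), np.float64(98.5)), (np.float64(62.3), np.float64(86.1)), (np.float64(58.8), np.float64(99.1)), (np.float64(55.4), np.float64(86.6))]
(np.float64(318.4109398487453), np.float64(160.39615273848366))
(np.float64(319.1230708957894), np.float64(145.9505462579897))
[ 0.72536933 -0.11835237  0.091     ] [ 0.64532712 -0.17910168  0.131     ]
```

Call:
drive_tool --deltas "10 4 -3 0 0; 10 4 -3 0 0; 10 4 -3 0 0; 10 4 -3 0 0; 10 4 -3 0 0; 10 4 -3 0 0; 10 4 -3 0 0; 10 4 -3 0 0"

```text
time_s: 4.45
position: [0.6483, -0.1809, 0.0928]
tcp_rot: [[-1.0, -0.021, -0.0], [-0.021, 1.0, 0.0], [0.0, 0.0, -1.0]]
force: [-0.3, 0.6, -0.3]
opening: 0.116
grasp_force: 0.0
```

```bash
python3 st.py; python3 -c "
from h import *
b=imaging.capture('scene')[105:205,280:370,::-1]
cv2.imwrite('pics/b3.png',cv2.resize(b,(540,600),interpolation=cv2.INTER_CUBIC))"
```

```text
4.45 [ 648.3 -180.9   92.8] [ -25.1   39.7   79.1   -0.    61.2 -116.3] [-0.3  0.6 -0.3] closing 91.2 open 10.1 0.0
```

View pics/b3.png

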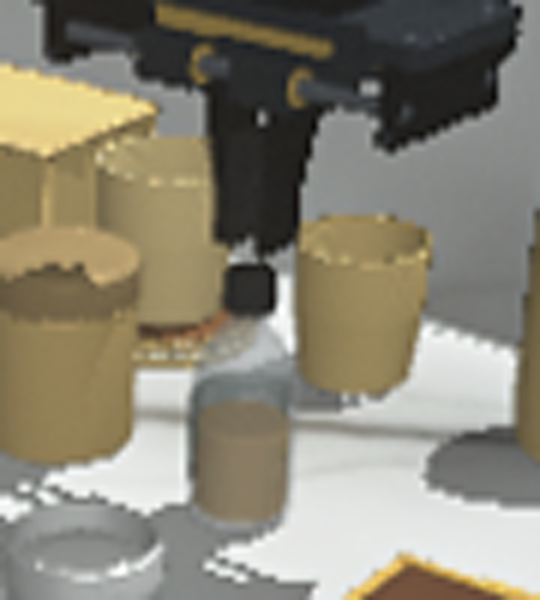

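The fingers end about 38 mm higher than the reported TCP z: the closed fingers shown at (323,147) sit just above the cap at (322,150) and touched nothing. I'll apply that offset to every grasp height. Place heights follow from pick heights (+10 mm), so they don't depend on it.

Call:
drive_tool --deltas "45 -2 1 0 0; 45 -2 1 0 0; 45 -2 1 0 0; 45 -2 1 0 0; 45 -2 1 -10 0; 45 -2 1 -20 0; 45 -2 1 -30 0; 45 -2 1 -40 0; 45 -2 1 -40 0; 45 -2 1 -40 0; 45 -2 1 -40 0"

```text
time_s: 5.6
position: [0.6468, -0.1801, 0.0531]
tcp_rot: [[-1.0, -0.021, 0.001], [-0.021, 1.0, -0.0], [-0.001, -0.0, -1.0]]
force: [0.5, 0.2, 1.1]
opening: 0.524
grasp_force: 0.0
```

Call:
drive_tool --deltas "5 0 0 0 0; 5 0 0 0 0; 5 0 0 0 0; 5 0 0 0 0; 5 0 0 0 0; 5 0 0 0 0; 5 0 0 0 0; 5 0 0 0 0"

```text
time_s: 6.4
position: [0.6465, -0.1797, 0.053]
tcp_rot: [[-1.0, -0.021, 0.0], [-0.021, 1.0, 0.0], [-0.0, 0.0, -1.0]]
force: [-0.1, 0.9, 2.5]
opening: 0.203
grasp_force: 30.0
```

Call:
drive_tool --deltas "5 0 0 20 0; 5 0 0 45 0; 5 -20 5 70 0; 5 -50 20 90 0; 5 -85 45 90 0; 5 -105 85 90 0; 5 -115 130 90 0.05; 5 -115 178 90 0.1; 5 -105 225 90 0.14; 5 -90 265 90 0.14; 5 -75 300 90 0.14; 5 -63 316 90 0.14"

```text
time_s: 7.6
position: [0.5835, 0.1392, 0.1425]
tcp_rot: [[-0.987, -0.164, 0.0], [-0.164, 0.987, 0.0], [-0.0, 0.0, -1.0]]
force: [-0.4, -1.7, -2.3]
opening: 0.203
grasp_force: 30.0
```

Call:
drive_tool --deltas "5 0 0 0 0; 5 0 0 0 0; 5 0 0 0 0; 5 0 0 0 0"

```text
time_s: 8.0
position: [0.5827, 0.1349, 0.1426]
tcp_rot: [[-0.987, -0.159, -0.001], [-0.159, 0.987, -0.0], [0.001, -0.0, -1.0]]
force: [-0.2, -0.0, -1.4]
opening: 0.206
grasp_force: 30.0
```

```bash
python3 st.py; python3 -c "
from h import *
b=imaging.capture('scene')[90:210,160:290,::-1]
cv2.imwrite('pics/b4.png',cv2.resize(b,(585,540),interpolation=cv2.INTER_CUBIC))"
```

```text
8.0 [582.7 134.9 142.6] [  2.3  30.9  88.3  -0.   60.8 -96.8] [-0.2 -0.  -1.4] closing 99.2 open 17.9 29.97796948067844
```

View pics/b4.png

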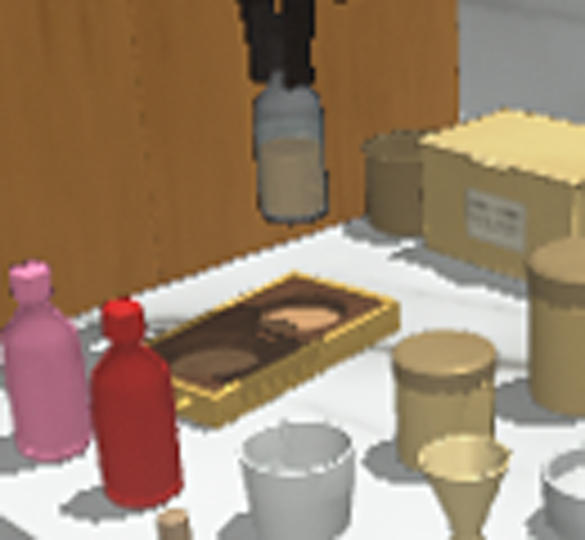

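The bottle hangs upright over the far well of the short caddy (well at crop pixel (300,320)), so I lower it.

Call:
drive_tool --deltas "5 0 1 -25 0; 5 0 1 -45 0; 5 0 1 -58 0; 5 0 1 -66 0; 5 0 1 -71 0; 5 0 1 -74 0; 5 0 1 -76 0; 5 0 1 -77 0; 5 0 1 -78 0; 5 0 1 -78 0; 5 0 1 -78 0"

```text
time_s: 9.15
position: [0.5835, 0.1372, 0.0651]
tcp_rot: [[-0.987, -0.161, 0.0], [-0.161, 0.987, 0.0], [-0.0, -0.0, -1.0]]
force: [-0.4, -0.1, -2.2]
opening: 0.208
grasp_force: 30.0
```

Call:
drive_tool --deltas "5 0 0 -1 0; 5 0 0 -1 0; 5 0 0 -2 0; 5 0 0 -2 0; 5 0 0 -3 0; 5 0 0 -3 0"

```text
time_s: 9.75
position: [0.5839, 0.1373, 0.0629]
tcp_rot: [[-0.987, -0.161, 0.001], [-0.161, 0.987, 0.0], [-0.001, 0.0, -1.0]]
force: [-1.0, 1.3, 4.5]
opening: 0.206
grasp_force: 30.0
```

Call:
drive_tool --deltas "12 0 0 0 0; 25 0 0 0 0; 40 0 0 0 0; 40 0 0 0 0; 40 0 0 0 0; 40 0 0 0 0; 40 0 0 20 0; 40 0 0 50 0; 40 0 0 75 0; 60 0 0 75 0; 80 0 0 75 0; 80 0 0 75 0"

```text
time_s: 10.95
position: [0.5823, 0.137, 0.1356]
tcp_rot: [[-0.987, -0.16, -0.003], [-0.16, 0.987, -0.0], [0.003, 0.0, -1.0]]
force: [-0.7, -0.8, -0.1]
opening: 0.651
grasp_force: 0.0
```

Call:
drive_tool --deltas "75 -25 -40 0 0; 75 -45 -85 0 0; 75 -65 -130 0 -0.05; 75 -90 -175 0 -0.1; 75 -110 -220 0 -0.14; 75 -130 -265 0 -0.14; 75 -145 -300 0 -0.14; 75 -151 -321 0 -0.14; 75 -151 -321 0 -0.14; 75 -151 -321 0 -0.14; 75 -151 -321 0 -0.14"

```text
time_s: 12.05
position: [0.4321, -0.1825, 0.1362]
tcp_rot: [[-1.0, -0.022, -0.001], [-0.022, 1.0, 0.001], [0.001, 0.002, -1.0]]
force: [-1.7, 0.8, -0.4]
opening: 0.863
grasp_force: 0.0
```

```bash
python3 st.py; python3 -c "
from h import *
b=imaging.capture('scene')[90:270,140:360,::-1]
cv2.imwrite('pics/b5.png',cv2.resize(b,(733,600),interpolation=cv2.INTER_CUBIC))"
```

```text
12.05 [ 432.1 -182.5  136.2] [ -36.6   22.5  106.7    0.    50.9 -127.9] [-1.7  0.8 -0.4] closing 91.3 open 75.1 0.0
```

View pics/b5.png

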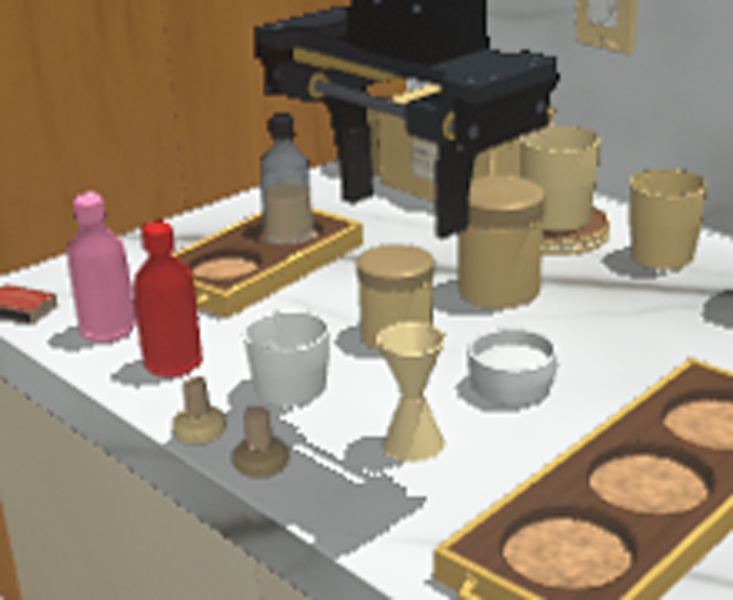

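Call:
drive_tool --deltas "75 0 0 -30 0; 75 0 0 -60 0; 75 0 0 -80 0; 75 0 0 -95 0; 75 0 0 -105 0; 75 0 0 -110 0; 75 0 0 -110 0; 75 0 0 -110 0"

```text
time_s: 12.9
position: [0.4329, -0.1839, 0.0273]
tcp_rot: [[-1.0, -0.022, 0.001], [-0.022, 1.0, -0.001], [-0.001, -0.001, -1.0]]
force: [-0.3, 0.1, 0.1]
opening: 0.863
grasp_force: 0.0
```

Call:
drive_tool --deltas "30 0 0 0 0; 30 0 0 0 0; 30 0 0 0 0; 30 0 0 0 0; 30 0 0 0 0; 30 0 0 0 0; 30 0 0 0 0; 30 0 0 0 0"

```text
time_s: 13.7
position: [0.4325, -0.1839, 0.027]
tcp_rot: [[-1.0, -0.021, 0.0], [-0.021, 1.0, -0.0], [-0.0, -0.0, -1.0]]
force: [-0.3, 0.4, 2.7]
opening: 0.524
grasp_force: 30.0
```

Call:
drive_tool --deltas "30 0 0 20 0; 30 0 0 45 0; 30 5 10 70 0; 30 10 35 90 0; 30 18 75 90 0; 30 27 120 90 0.03; 30 37 165 90 0.06; 30 46 210 90 0.1; 30 55 250 90 0.14; 30 62 285 90 0.14; 30 67 305 90 0.14; 30 67 307 90 0.14"

```text
time_s: 14.9
position: [0.4996, 0.1254, 0.1165]
tcp_rot: [[-0.986, -0.164, 0.0], [-0.164, 0.986, 0.0], [-0.0, 0.0, -1.0]]
force: [-1.1, -0.1, -1.2]
opening: 0.52
grasp_force: 30.0
```

Call:
drive_tool --deltas "30 0 0 0 0; 30 0 0 0 0; 30 0 0 -20 0; 30 0 0 -40 0; 30 0 0 -55 0; 30 0 0 -65 0; 30 0 0 -71 0; 30 0 0 -75 0; 30 0 0 -76 0; 30 0 0 -76 0"

```text
time_s: 15.9
position: [0.4997, 0.123, 0.0411]
tcp_rot: [[-0.987, -0.16, 0.001], [-0.16, 0.987, -0.0], [-0.001, -0.0, -1.0]]
force: [-0.7, -0.3, -1.2]
opening: 0.52
grasp_force: 30.0
```

```bash
python3 st.py
```

```text
15.9 [499.7 123.   41.1] [  1.4  34.6 104.8  -0.   40.5 -97.9] [-0.7 -0.3 -1.2] closing 99.2 open 45.2 29.999935422674753
```

Position matches the near well (500,123). Contact is expected at z 0.037.

Call:
drive_tool --deltas "30 0 0 -1 0; 30 0 0 -2 0; 30 0 0 -3 0; 30 0 0 -4 0; 30 0 0 -5 0; 30 0 0 -5 0; 30 0 0 -5 0"

```text
time_s: 16.6
position: [0.5, 0.1233, 0.0369]
tcp_rot: [[-0.987, -0.161, 0.002], [-0.161, 0.987, 0.0], [-0.002, -0.0, -1.0]]
force: [-1.0, 0.6, 7.4]
opening: 0.521
grasp_force: 30.0
```

Call:
drive_tool --deltas "52 0 0 0 0; 60 0 0 0 0; 65 0 0 0 0; 65 0 0 0 0; 65 0 0 0 0; 65 0 0 15 0; 65 0 0 40 0; 65 0 0 70 0; 65 0 0 85 0; 85 5 -20 85 0; 85 10 -50 85 -0.03; 85 15 -100 85 -0.06"

```text
time_s: 17.8
position: [0.5144, 0.0241, 0.1211]
tcp_rot: [[-0.995, -0.104, 0.001], [-0.104, 0.995, 0.001], [-0.001, 0.001, -1.0]]
force: [0.9, -0.8, -0.0]
opening: 0.926
grasp_force: 0.0
```

Call:
drive_tool --deltas "86 5 -45 0 -0.03; 86 12 -95 0 -0.06; 86 18 -145 0 -0.06; 86 22 -180 0 -0.06; 86 24 -203 -10 -0.06; 86 24 -203 -30 -0.06; 86 24 -203 -40 -0.06; 86 24 -203 -40 -0.06; 86 24 -203 -40 -0.06; 86 24 -203 -40 -0.06"

```text
time_s: 18.8
position: [0.5389, -0.1792, 0.0816]
tcp_rot: [[-0.999, -0.042, 0.001], [-0.042, 0.999, -0.001], [-0.001, -0.001, -1.0]]
force: [-0.3, -0.4, 0.1]
opening: 0.988
grasp_force: 0.0
```

```bash
python3 st.py; python3 - <<'E'
from h import *
s=bot.read_state();p=np.array(s["position"]);R=np.array(s["tcp_rot"])
b=imaging.capture('scene')[...,::-1]
for d in (-.05,.05): print(d,[tuple(np.round(proj("scene",p+R[:,1]*d+[0,0,h]),1)) for h in (.03,.035,.04,.045)])
u,v=map(int,proj("scene",p)); x0,y0=u-50,v-60
c=cv2.resize(b[y0:y0+100,x0:x0+100],None,fx=6,fy=6,interpolation=cv2.INTER_NEAREST)
for k in range(0,100,10):
    cv2.putText(c,str(x0+k),(k*6,8),0,.3,(0,0,255));cv2.putText(c,str(y0+k),(0,k*6+4),0,.3,(0,0,255));cv2.line(c,(0,k*6),(6,k*6),(0,0,255))
cv2.imwrite('pics/b6.png',c)
E
```

```text
18.8 [ 538.9 -179.2   81.6] [ -29.7   33.7   95.7    0.    50.6 -122.1] [-0.3 -0.4  0.1] closing 92.4 open 85.9 0.0
-0.05 [(np.float64(309.1), np.float64(171.5)), (np.float64(309.2), np.float64(169.6)), (np.float64(309.3), np.float64(167.6)), (np.float64(309.4), np.float64(165.6))]
0.05 [(np.float64(276.8), np.float64(160.1)), (np.float64(276.8), np.float64(158.3)), (np.float64(276.8), np.float64(156.4)), (np.float64(276.8), np.float64(154.5))]
```

View pics/b6.png

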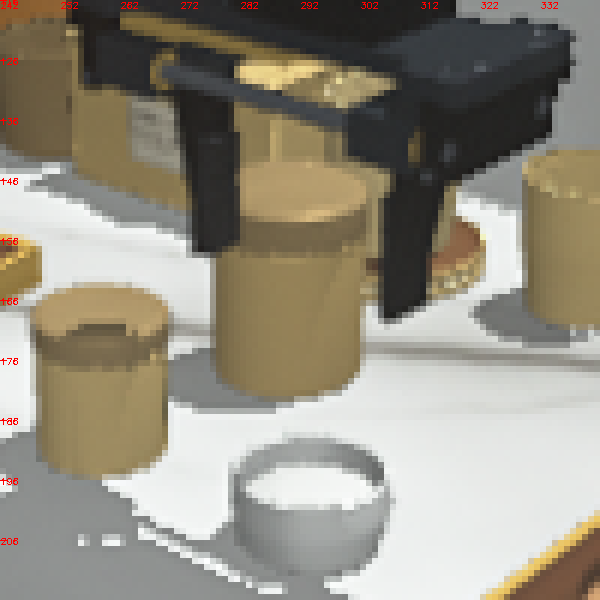

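Finger tips at (277,158) and (309,169) give an offset of about 37 mm, so I descend to the salt cellar.

Call:
drive_tool --deltas "86 0 -1 -30 0; 86 0 -1 -55 0; 86 0 -1 -75 0; 86 0 -1 -88 0; 86 0 -1 -94 0; 86 0 -1 -98 0; 86 0 -1 -98 0; 86 0 -1 -98 0"

```text
time_s: 19.65
position: [0.539, -0.1809, -0.0164]
tcp_rot: [[-0.999, -0.041, 0.001], [-0.041, 0.999, -0.001], [-0.001, -0.001, -1.0]]
force: [0.5, -0.6, 0.4]
opening: 0.986
grasp_force: 0.0
```

Call:
drive_tool --deltas "55 0 0 0 0; 55 0 0 0 0; 55 0 0 0 0; 55 0 0 0 0; 55 0 0 0 0; 55 0 0 0 0"

```text
time_s: 20.25
position: [0.5385, -0.1808, -0.0169]
tcp_rot: [[-0.999, -0.041, 0.0], [-0.041, 0.999, -0.0], [-0.0, -0.0, -1.0]]
force: [-0.2, -0.3, 2.5]
opening: 0.734
grasp_force: 30.0
```

Call:
drive_tool --deltas "55 0 0 15 0; 55 0 0 32 0; 55 0 0 45 0; 55 10 -30 45 0; 55 23 -70 45 0; 55 35 -115 45 0.04; 55 46 -155 45 0.04; 55 46 -155 45 0.04; 55 46 -155 45 0.04; 55 46 -155 45 0.04; 55 46 -155 45 0.04"

```text
time_s: 21.35
position: [0.5837, -0.3337, 0.0278]
tcp_rot: [[-0.997, -0.082, -0.001], [-0.082, 0.997, 0.001], [0.001, 0.002, -1.0]]
force: [-0.9, -0.6, -0.9]
opening: 0.736
grasp_force: 30.0
```

```bash
python3 st.py
```

```text
21.35 [ 583.7 -333.7   27.8] [ -39.3   44.5   81.2    0.    54.5 -134. ] [-0.9 -0.6 -0.9] closing 94.7 open 64.0 29.999685884686187
```

Call:
drive_tool --deltas "55 1 -2 0 0; 55 1 -2 -8 0; 55 1 -2 -15 0; 55 1 -2 -21 0; 55 1 -2 -26 0; 55 1 -2 -29 0; 55 1 -2 -31 0; 55 1 -2 -32 0; 55 1 -2 -32 0"

```text
time_s: 22.25
position: [0.5854, -0.3377, -0.0041]
tcp_rot: [[-0.997, -0.081, 0.0], [-0.081, 0.997, -0.0], [-0.0, -0.0, -1.0]]
force: [-0.4, 0.3, -1.6]
opening: 0.731
grasp_force: 30.0
```

Call:
drive_tool --deltas "55 0 0 -1 0; 55 0 0 -2 0; 55 0 0 -3 0; 55 0 0 -4 0; 55 0 0 -5 0; 55 0 0 -5 0"

```text
time_s: 22.85
position: [0.5855, -0.3378, -0.0069]
tcp_rot: [[-0.997, -0.081, 0.0], [-0.081, 0.997, -0.0], [-0.0, -0.001, -1.0]]
force: [-2.6, 1.7, 9.8]
opening: 0.732
grasp_force: 30.0
```

Call:
drive_tool --deltas "75 0 0 0 0; 86 0 0 0 0; 86 0 0 0 0; 86 0 0 0 0; 86 0 0 0 0; 86 0 0 10 0; 86 0 0 30 0; 86 0 0 60 0; 86 0 0 85 0; 86 -10 45 85 0; 86 -20 90 85 0; 86 -25 135 85 0"

```text
time_s: 24.05
position: [0.5596, -0.2016, 0.0769]
tcp_rot: [[-0.997, -0.079, 0.001], [-0.079, 0.997, -0.0], [-0.001, -0.0, -1.0]]
force: [0.8, 0.4, 0.4]
opening: 0.989
grasp_force: 0.0
```

Call:
drive_tool --deltas "86 -8 45 0 0; 86 -16 90 0 0; 86 -22 130 0 -0.04; 86 -24 143 0 -0.06; 86 -24 143 0 -0.06; 86 -24 143 0 -0.06; 86 -24 143 -20 -0.06; 86 -24 143 -45 -0.06; 86 -24 143 -65 -0.06; 86 -24 143 -76 -0.06; 86 -24 143 -80 -0.06; 86 -24 143 -80 -0.06"

```text
time_s: 25.25
position: [0.5366, -0.0605, -0.0044]
tcp_rot: [[-1.0, -0.02, -0.0], [-0.02, 1.0, -0.0], [0.0, -0.0, -1.0]]
force: [-0.7, 0.0, 0.2]
opening: 0.985
grasp_force: 0.0
```

Call:
drive_tool --deltas "50 0 0 0 0; 50 0 0 0 0; 50 0 0 0 0; 50 0 0 0 0; 50 0 0 0 0; 50 0 0 0 0; 50 0 0 0 0"

```text
time_s: 25.95
position: [0.5366, -0.0595, -0.0037]
tcp_rot: [[-1.0, -0.021, 0.001], [-0.021, 1.0, 0.0], [-0.001, 0.0, -1.0]]
force: [0.2, 2.4, 5.6]
opening: 0.69
grasp_force: 29.9
```

Call:
drive_tool --deltas "50 0 0 15 0; 50 0 0 32 0; 50 0 0 45 0; 50 -5 -30 45 0; 50 -12 -75 45 0; 50 -19 -120 45 0; 50 -26 -165 45 0.02; 50 -32 -210 45 0.04; 50 -38 -250 45 0.06; 50 -43 -282 45 0.06; 50 -43 -282 45 0.06; 50 -43 -282 45 0.06"

```text
time_s: 27.15
position: [0.4925, -0.3419, 0.0404]
tcp_rot: [[-0.997, -0.079, -0.001], [-0.079, 0.997, 0.001], [0.001, 0.001, -1.0]]
force: [-0.4, -0.0, -1.4]
opening: 0.69
grasp_force: 29.9
```

```bash
python3 st.py
```

```text
27.15 [ 492.5 -341.9   40.4] [ -45.4   39.2   92.2    0.    48.7 -140. ] [-0.4 -0.  -1.4] closing 94.5 open 60.0 29.90920487600306
```

Call:
drive_tool --deltas "50 1 -1 -8 0; 50 1 -1 -16 0; 50 1 -1 -23 0; 50 1 -1 -28 0; 50 1 -1 -31 0; 50 1 -1 -32 0; 50 1 -1 -33 0; 50 1 -1 -34 0; 50 1 -1 -35 0; 50 1 -1 -36 0; 50 1 -1 -36 0"

```text
time_s: 28.25
position: [0.4945, -0.3429, 0.0063]
tcp_rot: [[-0.997, -0.081, 0.001], [-0.081, 0.997, -0.001], [-0.0, -0.001, -1.0]]
force: [-1.7, 0.2, 6.2]
opening: 0.687
grasp_force: 29.9
```

Call:
drive_tool --deltas "65 0 0 0 0; 80 0 0 0 0; 80 0 0 0 0; 80 0 0 0 0; 80 0 0 0 0; 80 0 0 15 0; 80 0 0 45 0; 80 0 0 75 0; 86 -8 30 75 -0.1; 86 -20 75 75 -0.2; 86 -32 120 75 -0.3; 86 -44 165 75 -0.4"

```text
time_s: 29.45
position: [0.4501, -0.1766, 0.081]
tcp_rot: [[-0.948, 0.318, 0.002], [0.318, 0.948, -0.001], [-0.002, -0.0, -1.0]]
force: [0.5, 0.3, 0.3]
opening: 0.982
grasp_force: 0.0
```

Call:
drive_tool --deltas "86 -12 45 0 -0.1; 86 -22 85 0 -0.14; 86 -29 114 0 -0.14; 86 -29 114 0 -0.14; 86 -29 114 0 -0.14; 86 -29 114 0 -0.14; 86 -29 114 0 -0.14"

```text
time_s: 30.15
position: [0.4225, -0.065, 0.0801]
tcp_rot: [[-0.896, 0.444, 0.002], [0.444, 0.896, -0.001], [-0.002, -0.0, -1.0]]
force: [-0.8, -0.5, 0.3]
opening: 0.988
grasp_force: 0.0
```

```bash
python3 st.py
```

```text
30.15 [422.5 -65.   80.1] [-23.8  26.  115.5  -0.   38.4 -87.4] [-0.8 -0.5  0.3] closing 63.6 open 86.0 0.0
```

Call:
drive_tool --deltas "86 -1 1 -25 0; 86 -1 1 -50 0; 86 -1 1 -68 0; 86 -1 1 -80 0; 86 -1 1 -87 0; 86 -1 1 -90 0; 86 -1 1 -90 0; 86 -1 1 -90 0"

```text
time_s: 30.95
position: [0.4208, -0.063, -0.0098]
tcp_rot: [[-0.896, 0.443, 0.001], [0.443, 0.896, -0.0], [-0.001, 0.0, -1.0]]
force: [0.7, -0.3, 0.5]
opening: 0.991
grasp_force: 0.0
```

Call:
drive_tool --deltas "50 0 0 0 0; 50 0 0 0 0; 50 0 0 0 0; 50 0 0 0 0; 50 0 0 0 0; 50 0 0 0 0; 50 0 0 0 0"

```text
time_s: 31.65
position: [0.4205, -0.0626, -0.0099]
tcp_rot: [[-0.897, 0.443, 0.0], [0.443, 0.897, -0.0], [-0.0, 0.0, -1.0]]
force: [-0.1, 1.6, 5.8]
opening: 0.711
grasp_force: 29.9
```

```bash
python3 st.py
```

```text
31.65 [420.5 -62.6  -9.9] [-23.6  37.6 118.9   0.   23.4 -87.3] [-0.1  1.6  5.8] closing 63.7 open 61.8 29.946882730327786
```

Call:
drive_tool --deltas "50 0 0 15 0; 50 0 0 32 0; 50 3 0 45 0; 50 6 -30 45 0.04; 50 8 -75 45 0.08; 50 8 -120 45 0.12; 50 5 -165 45 0.16; 50 0 -210 45 0.2; 50 -8 -250 45 0.24; 50 -18 -286 45 0.28; 50 -18 -287 45 0.28; 50 -18 -287 45 0.28"

```text
time_s: 32.85
position: [0.4014, -0.3499, 0.0342]
tcp_rot: [[-0.984, 0.18, -0.001], [0.18, 0.984, 0.002], [0.001, 0.001, -1.0]]
force: [-0.4, 0.1, -1.3]
opening: 0.71
grasp_force: 30.0
```

Call:
drive_tool --deltas "50 0 0 0 0; 50 0 0 0 0; 50 0 0 0 0"

```text
time_s: 33.15
position: [0.4025, -0.3482, 0.0348]
tcp_rot: [[-0.984, 0.176, -0.001], [0.176, 0.984, 0.001], [0.001, 0.001, -1.0]]
force: [-0.6, -0.9, -1.1]
opening: 0.709
grasp_force: 30.0
```

```bash
python3 st.py
```

```text
33.15 [ 402.5 -348.2   34.8] [ -52.9   36.2  102.4    0.    41.5 -132.8] [-0.6 -0.9 -1.1] closing 79.8 open 61.7 30.01123853293393
```

Contact is expected at about z 0.000; I shift 2 mm in −y while lowering.

Call:
drive_tool --deltas "50 0 -2 -10 0; 50 0 -2 -18 0; 50 0 -2 -25 0; 50 0 -2 -29 0; 50 0 -2 -31 0; 50 0 -2 -33 0; 50 0 -2 -34 0; 50 0 -2 -35 0; 50 0 -2 -36 0; 50 0 -2 -36 0; 50 0 -2 -36 0"

```text
time_s: 34.25
position: [0.4025, -0.3518, 0.0001]
tcp_rot: [[-0.984, 0.178, 0.001], [0.178, 0.984, -0.001], [-0.001, -0.001, -1.0]]
force: [-1.3, 1.6, 5.8]
opening: 0.712
grasp_force: 29.9
```

Call:
drive_tool --deltas "65 0 0 0 0; 78 0 0 0 0; 80 0 0 0 0; 80 0 0 0 0; 80 0 0 0 0; 80 0 0 15 0; 80 0 0 45 0; 80 0 0 80 0; 80 0 0 110 0; 80 0 40 120 0; 80 0 85 120 0; 80 0 130 120 0"

```text
time_s: 35.45
position: [0.4025, -0.2209, 0.1194]
tcp_rot: [[-0.984, 0.18, 0.001], [0.18, 0.984, -0.001], [-0.002, -0.001, -1.0]]
force: [0.8, -0.0, 0.3]
opening: 0.918
grasp_force: 0.0
```

Call:
drive_tool --deltas "80 0 45 0 0; 80 0 90 0 0; 80 0 120 0 0; 80 0 120 0 0; 80 0 120 0 0"

```text
time_s: 35.95
position: [0.4027, -0.1015, 0.119]
tcp_rot: [[-0.984, 0.176, 0.001], [0.176, 0.984, -0.001], [-0.001, -0.001, -1.0]]
force: [0.3, 0.2, -0.1]
opening: 0.922
grasp_force: 0.0
```

```bash
python3 st.py; python3 - <<'E'
from h import *
t=imaging.capture("top")[...,::-1];s=imaging.capture("scene")[...,::-1]
c=np.hstack([cv2.resize(t[110:290,80:420],(480,254)),np.zeros((254,0,3),np.uint8)])
d=cv2.resize(s[80:290,140:400],(480,388)); cv2.imwrite("pics/end.png",np.vstack([c,d])[:600]);cv2.imwrite("pics/top1.png",t);cv2.imwrite("pics/scene1.png",s)
E
```

```text
35.95 [ 402.7 -101.5  119. ] [ -29.6   20.7  115.    -0.    44.2 -109.5] [ 0.3  0.2 -0.1] closing 79.9 open 80.2 0.0
```

View pics/end.png

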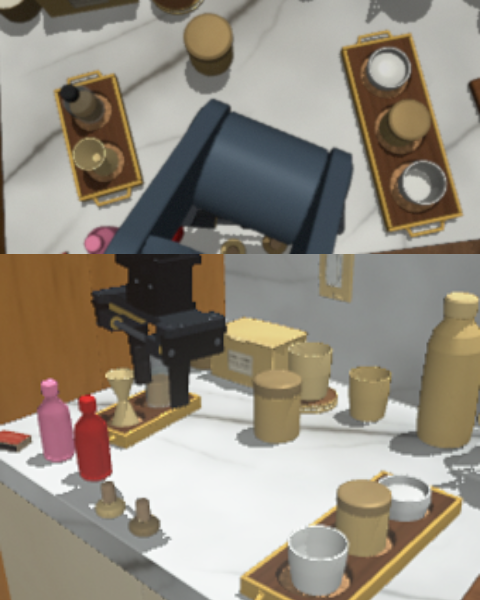

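The last picture shows all five things upright in their wells: bottle and jigger on the left, salt cellar, tin and cup on the right. Both caddies and the bigger tin are where they started, and each contact height was within 1 mm of the expected +10 mm. I'm handing in.

```bash
python3 -c "
from rig import bot
print(bot.hand_in())"
```

```text
the job is handed in; nothing more can be done
None
```

The job is handed in at about 36 s, with no verdict shown: the long caddy holds the salt cellar, smaller tin and white cup, and the short one the bitters bottle and jigger. The final picture shows all five upright in their wells, with the caddies and bigger tin where they stood.

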